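Put the packing belt's locked drive lever into neutral

TASK

The packing belt has been left engaged: on the control box whose lever carries a square spring-loaded lock collar, lift the collar, bring the lever up out of its end position and leave it locked in the neutral notch in the middle of its quadrant, with the collar dropped fully home. The quadrant was clamped by hand, so feel for the notch. Leave the T-handle lever on the other box and everything else on the counter as it is.

Things in the scene. Friction and masses are not known exactly. Their poses are not given: they have to be found in the camera images.
- drive_box: grey steel control box with the collar lever, fixed to the counter; 220 (its x) x 110 (y) x 70 mm tall; origin at the centre of its underside. The lever's hinge pin runs along the box's y axis, 15 mm above the origin; the lever swings in the box's x-z plane.
- drive_lever (a joint): swing of the collar lever (rad): 0 upright, positive leans to the box's -x side, stops at +-0.63. It starts at 0.585 to 0.61. A round steel rod 14 mm thick, its top (a black cap 20 mm across, 12 mm tall) 198 mm from the pin. It stays where it is left (friction about 1 N at the collar).
- rim_middle (a point): fixed point on the box, 115 mm above the hinge pin: the rim of the two quadrant plates (at y = +-19 mm, 8 mm thick, concentric with the pin) at lever swing 0. The rim has one notch, 15 mm wide, over 10 mm deep, and raised rails on both sides, 0.065 to 0.36 rad from the notch's centre; beyond them the free end spaces.
- pin (a point): middle of the lever's hinge pin. The quadrant was clamped so that the notch's centre lies anywhere from -0.14 to 0.14 rad of lever swing, not measured: find it by touch or sight. A collar let down on a rail rides along it, held up 10 mm, and drops into the notch on reaching it, if nothing grips it; then the lever swings no further.
- lock_collar (a joint): how far the lock collar is lifted along the lever (m): 0 fully down, 0.016 at its upper stop. A spring pushes it down with about 6 N at 0 and 11 N at 0.016. Its crossbar (10 mm thick) clears the rails when lifted more than 0.010; on a rail it reads about 0.010, in the notch or in the end space 0.
- collar_mid (a point): centre of the collar's grip: an aluminium square sleeve 32 x 32 mm, 43 mm long along the lever, its flat sides square to the box's x and y axes as the lever swings; 146.5 mm from the hinge pin when down. z axis along the lever towards its top, y along the hinge pin. The lever's top is 51 mm above this point with the collar down.
- lever_top (a point): centre of the end of the black cap on top of the collar lever.
- gate_box: the other control box, same size and frame, fixed; its lever has a T-handle and no collar. Leave alone.
- t_lever (a joint): swing of the T-handle lever (rad), 0 upright; its 90 mm crossbar, 22 mm thick, lies along the box's y axis 155 mm above the counter when upright. Must stay as it is.
- t_end (a point): middle of the T-handle's crossbar, 140 mm from its hinge pin.
- tin: upright food tin, 68 mm across, 85 mm tall, loose bystander; origin at the centre of its underside.
- jar: upright jar, 70 mm across, 110 mm tall, loose bystander; origin at the centre of its underside.
- tin2: upright food tin, 80 mm across, 110 mm tall, loose bystander; origin at the centre of its underside.
- glove_box: cardboard glove box 125 x 240 x 65 mm, loose bystander; origin at the centre of its underside.
- tape_roll: roll of tape lying flat, 100 mm across, 48 mm tall, loose bystander; origin at the centre of its underside.
- marker_tray: white open tray 110 x 170 x 50 mm, loose bystander; origin at the centre of its underside.

How it is judged:
On the way, in this order (a step that is already met when the one before it is completed fails the run):
1. the collar is lifted clear while the lever is still in its end space (value of joint lock_collar above 0.0085 m and value of joint drive_lever above 0.35 rad), for 0.1 s.
2. the lever is brought out of its end space, up to the middle (value of joint drive_lever below 0.27 rad), for 0.1 s.
At the end, for the whole second after the job is handed in: the lever stands at rest in the middle (within 0.18 rad of upright) with its collar within 3 mm of fully down, which is possible only in the neutral notch (value of joint lock_collar below 0.003 m and value of joint drive_lever between -0.18 and 0.18 rad and velocity of joint drive_lever between -0.05 and 0.05 rad/s); the robot touches nothing.
It fails at once if the T-handle is shifted by more than 12 mm (distance of t_end from where it was at the start of the episode above 0.012 m).
It fails at once if a bystander is shifted by more than 30 mm (distance of any of tin, jar, tin2, glove_box, tape_roll, marker_tray from where it was at the start of the episode above 0.03 m).
It also fails if it takes over 38 s, if anything falls off the work surface, if the arm or the gripper's body presses on something with over 40 N, if the wrist force passes 120 N, or if a joint passes its speed limit or range.

ROBOT

A 7-joint arm with a two-finger parallel gripper is mounted at the origin on the work surface. World frame = base frame: x ahead of the robot, y to its left, z up, the work surface at z = 0. Lengths are in m, angles in rad, forces in N, time in s.
With the tool pointing down it reaches from about 0.425 to 0.875 m from the base axis. Payload 4.7 kg.
Tool frame: the origin (TCP) lies at the very end of the fingers, on their centre line; the grasp point (between the pads) lies 19 mm behind it; z points along the fingers, y is the line along which they close (so a half turn about z gives the same grasp; the last joint's range is limited). The gripper opens to 85 mm and grips with 20 to 120 N. Pads are 22 mm wide; open, the fingers measure 114 mm over their backs; the gripper's body (76 mm by 85 mm) begins 54 mm behind the grasp point. The pads swing forward as they close: fully open they stand 13 mm farther back than shut.
Start: joints at [-1.234, 0.321, -0.07, 1.45, 0.023, 1.371, -0.057], TCP at [0.206, 0.616, 0.231] pointing down, gripper open.
Joint ranges: [-2.86, 2.86], [-0.3, 2.09], [-1.38, 1.24], [0.06, 2.45], [-1.56, 4.7], [0.09, 2.05], [-2.69, 2.69]. Speed limits (rad/s): [2.57, 2.57, 3.14, 3.14, 3.14, 3.14, 3.14].

INTERFACE

Orientations are given as a unit quaternion [x, y, z, w].
In Python, from cell import * gives the robot as it stands.
- The arm moves only by the shell command python3 -m jog 'ROWS' [FORCE]. ROWS is JSON, a list that holds one entry, the list of rows, each a list of 7 numbers: the shift along the tool's x, y, z in cm, then the turn, a rotation vector about the tool's x, y, z in degrees, then the opening in per cent of the stroke, from 0 (shut) to 100 (fully open). A call has 1 to 10 rows; each row shifts and turns the commanded pose from where the row before left it, along the tool's axes as they then stand; what a row does not reach is not made up. A row lasts 1/10 s, in which the tool goes at most 50 mm and 8.59 degrees, less where a joint would pass 70% of its speed; a pose out of reach is approached as far as the arm can. A call is refused whole if a number of a shift passes 5 or a number of a turn 8.59, either way. A call with a gripper value outside its range is refused whole. The fingers move at their own pace and stop on an object; FORCE is the grip in N (left out, the last holds). Time passes only in rows, so rows that do not move let the fingers close. It gives the time, the measured TCP pose, the force, the opening and the grip force at its end, in the units of the state.
- read_state(): the state, without advancing time (a new reading comes with each control period).
- snapshot(name): name is "scene" or "top" or "wrist"; returns the picture (420x560x3 uint8, red, green, blue); there is no depth.
- camera_info(name): a dict with "intrinsics" (3x3 intrinsics, pixels), "world_from_camera" (4x4, takes a point from camera to world coordinates); the wrist camera has in their place "mount" (4x4, takes a point from camera to tool coordinates, whose origin is the TCP and whose axes are the flange's). Camera axes: x right, y up, looking along -z (the intrinsics and any distortion apply to the point x, -y, -z); pixel columns grow to the right and rows downward; lengths in m; the calibration is good to about 2 mm. A picture is of the moment at which its call begins: read the wrist's pose just before it. camera_info takes no time and is no camera call.
- finish_job(): hands the job in; it is judged then, once.
Trained networks look in the newest picture that a camera, given by its name, has taken for a name from the list of things; names that differ only in an ending like _2 or _b are one class to them, and where a whole thing is asked for, a point or a joint stands for the part that bears it (a point fixed in the world has none). Each returns a list of dicts, best first, with "conf" (0 to 1); they miss things now and then, are a little off and sometimes report something else, mostly with a low value. They report only what shows in the picture. A call takes as long as a camera call.
- boxes_of(thing, camera): "location" ([row, column] in pixels, amid what is visible of it).
- tip_of(thing, camera): "location" ([row, column] in pixels: a listed point, or the origin of a listed thing).
The state is a dict: "time": time; "q": joint angles; "qvel": joint speeds; "joint_efforts": joint torques, N m; "tool_pos": TCP position; "eef_rot": TCP orientation; "ft_force": force on the tool from outside, world axes, zero at the start; "torque": the same for the moment, N m; "gripper_width": opening from 0.0 (shut) to 1.0 (fully open); "grip_force": force on a finger pad.
Only numpy, scipy, OpenCV 4.12 (cv2) and the standard library are available. Lean on these libraries where they do the work, as an engineer would, in place of code of your own. Each camera call takes 0.05 s, during which the arm holds its last target. There are 200 camera calls.

## Working session

There is one attempt and no reset: what is moved stays moved. The work goes in short steps, Python scripts to look and compute and a shell command to move; the robot and the scene stay as the last step left them, time stands still between calls to the robot, and variables do not carry over. Pictures are saved under pics/ and viewed, at most 10 in all, crops included, and the job is handed in when it is done.

```bash
ls; mkdir -p pics; cat > h.py <<'E'
from cell import *
import numpy as np, cv2
from scipy.spatial.transform import Rotation as R
def save(n,f):
    im=snapshot(n); cv2.imwrite('pics/'+f,im[:,:,::-1]); return im
def ray(cam,loc,T=None):
    ci=camera_info(cam); K=np.array(ci['intrinsics']); 
    W=np.array(ci['world_from_camera']) if T is None else T@np.array(ci['mount'])
    d=np.array([(loc[1]-K[0,2])/K[0,0],-(loc[0]-K[1,2])/K[1,1],-1.])
    d=W[:3,:3]@d; return W[:3,3],d/np.linalg.norm(d)
def tri(rs):
    A=sum(np.eye(3)-np.outer(d,d) for o,d in rs); b=sum((np.eye(3)-np.outer(d,d))@o for o,d in rs)
    p=np.linalg.solve(A,b); return p,[np.linalg.norm(np.cross(p-o,d)) for o,d in rs]
def atz(r,z): o,d=r; return o+d*(z-o[2])/d[2]
def Ttool(s): 
    T=np.eye(4); T[:3,:3]=R.from_quat(s['eef_rot']).as_matrix(); T[:3,3]=s['tool_pos']; return T
E
python3 - <<'E'
from h import *
s=read_state(); print(s['time'],s['tool_pos'],s['eef_rot'])
a=save('scene','s0.png'); b=save('top','t0.png')
cv2.imwrite('pics/both0.png',np.vstack([a,b])[:,:,::-1]) if 0 else None
print({k:(np.round(v,3).tolist() if not isinstance(v,str) else v) for k,v in camera_info('scene').items()}, camera_info('wrist'))
for th in ['lever_top','collar_mid','pin','rim_middle','drive_box','gate_box','t_end','tin','jar','tin2','glove_box']:
    rs=[]
    for c in ['scene','top']:
        l=tip_of(th,c)[:2]; print(th,c,[(np.round(x['location']).tolist(),round(x['conf'],2)) for x in l])
        if l: rs.append(ray(c,l[0]['location']))
    if len(rs)==2: p,e=tri(rs); print('   ',p.round(4),np.round(e,4))
print(read_state()['time'])
E
```

```text
pics
0.0 [0.20603638 0.61591327 0.23022716] [ 1.60642572e-01  9.87012185e-01 -9.47632617e-04 -1.08451311e-04]
{'intrinsics': [[379.787, 0.0, 283.574], [0.0, 379.787, 211.448], [0.0, 0.0, 1.0]], 'world_from_camera': [[0.127, -0.614, 0.779, 1.407], [0.992, 0.082, -0.098, -0.096], [-0.004, 0.785, 0.62, 0.8], [0.0, 0.0, 0.0, 1.0]]} {'intrinsics': array([[368.59034261,   0.        , 283.20003282],
       [  0.        , 368.59034261, 208.96540066],
       [  0.        ,   0.        ,   1.        ]]), 'mount': array([[ 2.95480829e-04,  9.62260883e-01,  2.72128474e-01,
         6.88624971e-02],
       [ 9.99999599e-01, -5.43365284e-05, -8.93676399e-04,
        -1.24248683e-04],
       [-8.45163324e-04,  2.72128629e-01, -9.62260513e-01,
        -1.42315619e-01],
       [ 0.00000000e+00,  0.00000000e+00,  0.00000000e+00,
         1.00000000e+00]])}
lever_top scene [([202.0, 208.0], 0.97), ([283.0, 284.0], 0.34)]
lever_top top [([218.0, 349.0], 0.53), ([183.0, 335.0], 0.51)]
    [ 0.54   -0.2006  0.1638] [0.0007 0.0007]
collar_mid scene [([214.0, 216.0], 0.58), ([220.0, 279.0], 0.54)]
collar_mi
[... 493 characters left out ...]
62)]
    [ 0.6495  0.1932 -0.001 ] [0.0003 0.0003]
t_end scene [([226.0, 355.0], 0.7)]
t_end top [([169.0, 220.0], 0.53)]
    [0.6796 0.1866 0.1521] [0.0024 0.0024]
tin scene [([220.0, 277.0], 0.83)]
tin top [([250.0, 279.0], 0.95), ([173.0, 152.0], 0.9)]
    [0.4481 0.003  0.0035] [0.0015 0.0015]
jar scene [([282.0, 288.0], 0.91), ([202.0, 212.0], 0.32)]
jar top [([171.0, 282.0], 0.73)]
    [ 0.7132  0.0027 -0.0016] [0.0013 0.0013]
tin2 scene [([220.0, 277.0], 0.83)]
tin2 top [([250.0, 279.0], 0.95), ([173.0, 152.0], 0.9)]
    [0.4481 0.003  0.0035] [0.0015 0.0015]
glove_box scene [([220.0, 413.0], 0.63)]
glove_box top [([231.0, 140.0], 0.64)]
    [ 0.4961  0.457  -0.0054] [0.005 0.005]
1.2
```

View pics/s0.png

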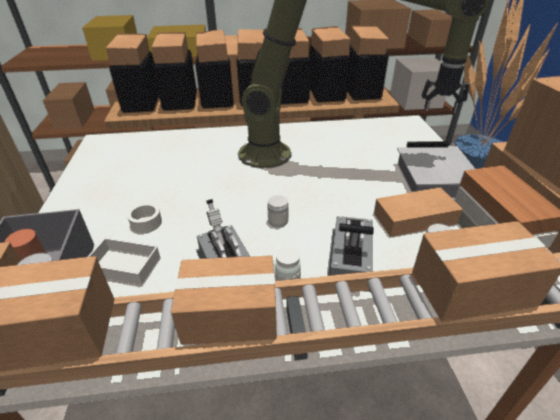

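View pics/t0.png

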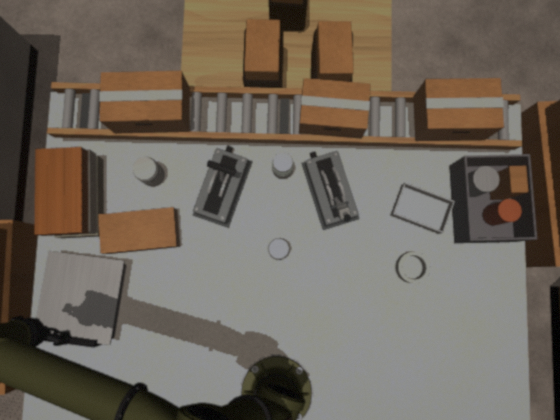

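The collar lever's top is at (202,208) in the scene view and (218,349) in the top view. It leans towards the robot, with the box yawed about 21°. The T-box is to the left at (226,355). I'll move the wrist camera over the lever, passing above everything.

```bash
python3 -m jog '[[[-3.76,-2.6,-1,0,0,0,100],[-3.76,-2.6,-1,0,0,0,100],[-3.76,-2.6,-1,0,0,0,100],[-3.76,-2.6,-1,0,0,0,100],[-3.76,-2.6,-1,0,0,0,100],[-3.76,-2.6,-1,0,0,0,100],[-3.76,-2.6,-1,0,0,0,100],[-3.76,-2.6,-1,0,0,0,100],[-3.76,-2.6,-1,0,0,0,100],[-3.76,-2.6,-1,0,0,0,100]]]'
python3 -m jog '[[[-1.84,-4.23,0,0,0,0,100],[-1.84,-4.23,0,0,0,0,100],[-1.84,-4.23,0,0,0,0,100],[-1.84,-4.23,0,0,0,0,100],[-1.84,-4.23,0,0,0,0,100],[-1.84,-4.23,0,0,0,0,100],[-1.84,-4.23,0,0,0,0,100],[-1.84,-4.23,0,0,0,0,100],[-1.84,-4.23,0,0,0,0,100],[-1.84,-4.23,0,0,0,0,100]]]'
python3 -m jog '[[[0,0,0,0,0,8,100],[0,0,0,0,0,8,100],[0,0,0,0,0,8,100],[0,0,0,0,0,8,100],[0,0,0,0,0,8,100],[0,0,0,0,0,8,100],[0,0,0,0,0,8,100],[0,0,0,0,0,8,100],[0,0,0,0,0,8,100],[0,0,0,0,0,8,100]]]'
python3 -m jog '[[[0,0,0,0,0,8,100],[0,0,0,0,0,8,100],[0,0,0,0,0,8,100],[0,0,0,0,0,8,100],[0,0,0,0,0,8,100],[0,0,0,0,0,8,100],[0,0,0,0,0,8,100],[0,0,0,0,0,4,100],[0,0,0,0,0,0,100]]]'
python3 - <<'E'
from h import *
s=read_state(); print(s['time'],s['tool_pos'],s['q']); T=Ttool(s); print(T.round(3))
save('wrist','w0.png'); np.save('T0.npy',T)
for th in ['lever_top','collar_mid','pin','rim_middle','drive_box']:
    print(th,[(np.round(x['location'],1).tolist(),round(x['conf'],2)) for x in tip_of(th,'wrist')[:2]])
E
```

```text
time: 2.2
tool_pos: [0.4812, 0.2489, 0.3321]
eef_rot: [0.161, 0.987, 0.0, 0.0]
ft_force: [0.5, 0.1, 0.6]
gripper_width: 0.997
grip_force: 0.0
time: 3.2
tool_pos: [0.5205, -0.2107, 0.3318]
eef_rot: [0.16, 0.987, 0.0, 0.001]
ft_force: [0.9, 0.2, 0.8]
gripper_width: 1.001
grip_force: 0.0
time: 4.2
tool_pos: [0.5206, -0.2089, 0.3314]
eef_rot: [0.759, 0.651, 0.0, 0.0]
ft_force: [0.4, 0.3, -0.0]
gripper_width: 0.998
grip_force: 0.0
time: 5.1
tool_pos: [0.5207, -0.2089, 0.3314]
eef_rot: [0.982, 0.187, 0.0, -0.0]
ft_force: [-0.7, -0.4, -0.8]
gripper_width: 1.002
grip_force: 0.0
5.1 [ 0.52066627 -0.20887636  0.33143463] [-0.46729488  0.1215967   0.88999095  1.54001912 -0.0947516   1.52475269
 -0.77198376]
[[ 0.93   0.367  0.     0.521]
 [ 0.367 -0.93   0.    -0.209]
 [ 0.     0.    -1.     0.331]
 [ 0.     0.     0.     1.   ]]
lever_top [([167.2, 275.7], 0.83), ([48.6, 283.6], 0.7)]
collar_mid [([124.7, 277.3], 0.58)]
pin []
rim_middle [([25.0, 285.1], 0.69)]
drive_box [([46.8, 283.6], 0.88)]
```

View pics/w0.png

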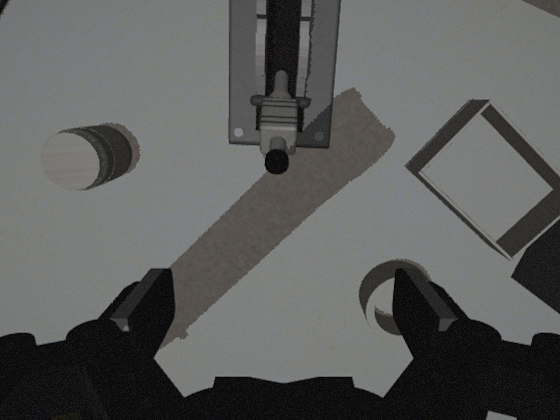

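The wrist view shows the cap end at (161,276), the collar at (125,277) and the box's near edge at row 145. I'll take a second view 8 cm further along tool x.

```bash

python3 -m jog '[[[4,0,0,0,0,0,100],[4,0,0,0,0,0,100],[2,0,0,0,0,0,100],[0,0,0,0,0,0,100]]]'
python3 - <<'E'
from h import *
s=read_state(); print(s['time'],s['tool_pos']); T=Ttool(s); T0=np.load('T0.npy')
save('wrist','w1.png'); np.save('T1.npy',T)
a={'lever_top':(161,276),'collar_mid':(124.7,277.3),'rim_middle':(25,285.1),'drive_box':(46.8,283.6)}
for th in ['lever_top','collar_mid','rim_middle','drive_box','pin']:
    l=tip_of(th,'wrist')[:2]
    print(th,[(np.round(x['location'],1).tolist(),round(x['conf'],2)) for x in l])
    if l and th in a:
        p,e=tri([ray('wrist',a[th],T0),ray('wrist',l[0]['location'],T)]); print('  ',p.round(4),np.round(e,4))
# box corner (near-left/near-right top) at z=.07 from first view
for c in [(143,229),(147,330)]: print(atz(ray('wrist',c,T0),.07).round(4))
E
```

```text
time: 5.8
tool_pos: [0.6163, -0.1692, 0.3296]
eef_rot: [0.982, 0.189, -0.001, 0.0]
ft_force: [-0.5, 0.2, 0.2]
gripper_width: 0.999
grip_force: 0.0
5.8 [ 0.61626122 -0.16917709  0.32958705]
lever_top [([284.5, 278.5], 0.67)]
   [ 0.5446 -0.1936  0.1931] [0.0001 0.0001]
collar_mid [([235.4, 277.9], 0.94)]
   [ 0.567  -0.1842  0.1405] [0.0007 0.0007]
rim_middle [([145.3, 288.2], 0.85)]
   [ 0.6475 -0.1611  0.1233] [0.0005 0.0005]
drive_box [([133.8, 288.5], 0.79)]
   [ 0.6481 -0.1611 -0.0052] [0.0021 0.0021]
pin []
[ 0.5262 -0.1434  0.07  ]
[ 0.5624 -0.2469  0.07  ]
```

View pics/w1.png

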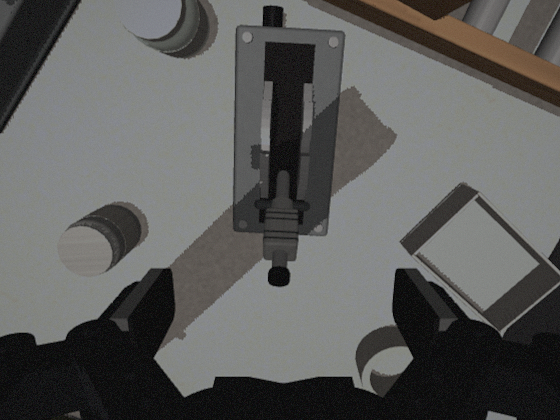

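```bash
python3 - <<'E'
from h import *
T=np.load('T1.npy');T0=np.load('T0.npy')
c=[atz(ray('wrist',p,T),.07) for p in [(27,236),(33,344),(236,327),(234,235)]]
c=np.array(c); print(c.round(4)); m=c.mean(0); 
for i in range(4): print(np.linalg.norm(c[i]-c[i-1]).round(4))
x=(c[0]+c[1]-c[2]-c[3])[:2]; yaw=np.arctan2(x[1],x[0]); print('centre',m.round(4),'yaw',np.degrees(yaw),'toolyaw',np.degrees(np.arctan2(T[1,0],T[0,0])))
p,e=tri([ray('wrist',(161,276),T0),ray('wrist',(277,279),T)]); print('top',p,e)
ex=np.array([np.cos(yaw),np.sin(yaw),0]); ey=np.array([-ex[1],ex[0],0])
def proj(P,T):
    ci=camera_info('wrist');W=T@np.array(ci['mount']);q=np.linalg.inv(W)@np.r_[P,1];K=np.array(ci['intrinsics'])
    return (K[1,2]-K[1,1]*q[1]/-q[2]),(K[0,2]+K[0,0]*q[0]/-q[2])
o=np.array([m[0],m[1],.015])
for a in (.58,.6,.62):
    ax=-ex*np.sin(a)+np.array([0,0,np.cos(a)])
    print(a,'top',(o+.198*ax).round(4),'collar',(o+.1465*ax).round(4),np.round(proj(o+.198*ax,T),1),np.round(proj(o+.198*ax,T0),1))
im=cv2.imread('pics/w1.png')
for a in np.arange(-.5,.7,.1):
    ax=-ex*np.sin(a)+np.array([0,0,np.cos(a)]); print(round(a,2),[np.round(proj(o+.115*ax+s*.019*ey,T)).tolist() for s in(1,-1)])
cr=im[60:220,200:370]; cr=cv2.resize(cv2.convertScaleAbs(cr,alpha=1.8),None,fx=3.7,fy=3.7,interpolation=cv2.INTER_CUBIC); cv2.imwrite('pics/w1c.png',cr)
E
```

```text
[[ 0.7313 -0.0724  0.07  ]
 [ 0.7662 -0.1742  0.07  ]
 [ 0.5629 -0.245   0.07  ]
 [ 0.5255 -0.1453  0.07  ]]
0.2183
0.1077
0.2153
0.1065
centre [ 0.6465 -0.1592  0.07  ] yaw 19.351435876574527 toolyaw 21.814777629747176
top [ 0.54181469 -0.19456034  0.1734506 ] [np.float64(0.0003504529660503662), np.float64(0.0003504529660503161)]
0.58 top [ 0.5441 -0.1952  0.1806] collar [ 0.5707 -0.1858  0.1375] [278.8 280.1] [159.9 278. ]
0.6 top [ 0.541  -0.1963  0.1784] collar [ 0.5684 -0.1866  0.1359] [281. 280.] [163.6 277.9]
0.62 top [ 0.5379 -0.1974  0.1761] collar [ 0.5662 -0.1874  0.1342] [283.2 279.9] [167.2 277.8]
-0.5 [[83.0, 267.0], [85.0, 309.0]]
-0.4 [[95.0, 267.0], [97.0, 308.0]]
-0.3 [[107.0, 266.0], [109.0, 308.0]]
-0.2 [[120.0, 266.0], [122.0, 307.0]]
-0.1 [[133.0, 265.0], [135.0, 307.0]]
-0.0 [[146.0, 265.0], [147.0, 306.0]]
0.1 [[158.0, 264.0], [160.0, 305.0]]
0.2 [[170.0, 264.0], [171.0, 305.0]]
0.3 [[181.0, 264.0], [182.0, 304.0]]
0.4 [[191.0, 264.0], [192.0, 303.0]]
0.5 [[200.0, 264.0], [201.0, 302.0]]
0.6 [[208.0, 264.0], [209.0, 301.0]]
```

View pics/w1c.png

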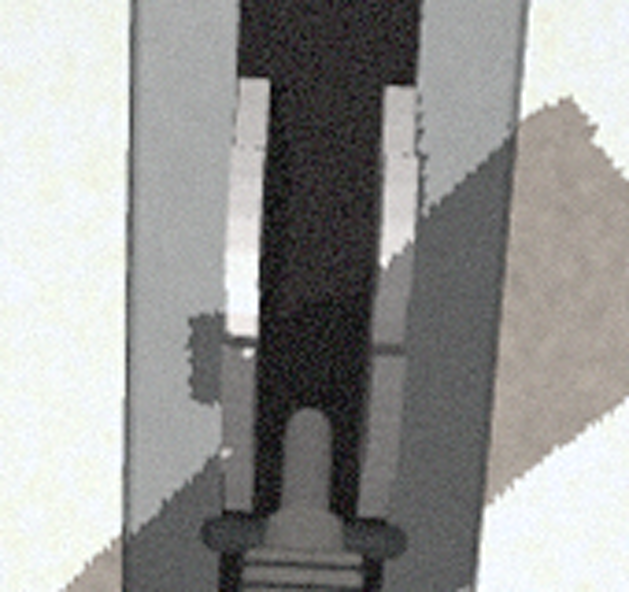

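Crop: a dark notch line at crop row ~345, which is image row ~153, so swing ≈ 0.03–0.06. The far rail end at crop row 150 fits a notch centre of about 0.02. Next I'll align the tool with the lever axis.

```bash

python3 -m jog '[[[0,0,0,0,0,2.4,100],[0,0,0,0,8.5,0,100],[0,0,0,0,8.5,0,100],[0,0,0,0,8.5,0,100],[0,0,0,0,8.5,0,100],[0,0,0,0,0.4,0,100],[0,0,0,0,0,0,100]]]'
cat >> h.py <<'E'
yaw=np.radians(19.35); ex=np.array([np.cos(yaw),np.sin(yaw),0]); ey=np.array([-ex[1],ex[0],0]); O=np.array([.6465,-.1592,.015])
def tgt(a,r):
    ax=-ex*np.sin(a)+np.array([0,0,np.cos(a)]); M=np.c_[np.cross(-ey,-ax),-ey,-ax]; return O+r*ax,M
def go(a,r,T=None):
    if T is None: T=Ttool(read_state())
    p,M=tgt(a,r); d=T[:3,:3].T@(p-T[:3,3])*100; w=np.degrees(R.from_matrix(T[:3,:3].T@M).as_rotvec())
    print('a',a,'r',r,'shift cm',d.round(2),'turn',w.round(2)); T2=np.eye(4); T2[:3,:3]=M; T2[:3,3]=p; return T2
E
python3 - <<'E'
from h import *
s=read_state(); print(s['q'].round(2) if hasattr(s['q'],'round') else s['q']); T=go(.6,.25); go(.6,.132,T)
E
```

```text
time: 6.8
tool_pos: [0.6126, -0.1728, 0.332]
eef_rot: [0.942, 0.158, 0.292, -0.05]
ft_force: [1.1, 1.0, 1.0]
gripper_width: 1.003
grip_force: 0.0
[-0.48 -0.13  0.89  1.82 -0.36  0.98 -0.68]
a 0.6 r 0.25 shift cm [-14.9   -0.08   3.2 ] turn [ 0.07 -0.1  -0.32]
a 0.6 r 0.132 shift cm [ 0.  -0.  11.8] turn [0. 0. 0.]
```

```bash

python3 -m jog '[[[-3.7,0,0.8,0,0,0,100],[-3.7,0,0.8,0,0,0,100],[-3.7,0,0.8,0,0,0,100],[-3.7,0,0.8,0,0,0,100],[0,0,0,0,0,0,100],[0,0,0,0,0,0,100]]]'
python3 - <<'E'
from h import *
s=read_state(); print(s['q'].round(2)); go(.6,.25); T=Ttool(s); 
save('wrist','w2.png'); print(s['time'])
ci=camera_info('wrist');W=T@np.array(ci['mount']);K=np.array(ci['intrinsics'])
for a in(.58,.6,.62):
  for r in (.198,.1465):
    q=np.linalg.inv(W)@np.r_[tgt(a,r)[0],1]; print(a,r,K[1,2]-K[1,1]*q[1]/-q[2],K[0,2]+K[0,0]*q[0]/-q[2])
for th in ['lever_top','collar_mid']: print(th,tip_of(th,'wrist')[:2])
E
```

```text
time: 7.4
tool_pos: [0.5168, -0.207, 0.2226]
eef_rot: [0.942, 0.159, 0.291, -0.048]
ft_force: [-0.1, 0.3, 0.6]
gripper_width: 0.996
grip_force: 0.0
[-0.39 -0.26  0.92  2.1  -0.33  0.84 -0.5 ]
a 0.6 r 0.25 shift cm [-0.32 -0.21 -0.07] turn [ 0.23  0.01 -0.16]
7.4
0.58 0.198 232.17066677182777 278.9257629108563
0.58 0.1465 208.70303994278572 279.54973489319343
0.6 0.198 238.88737752440483 278.9704123098733
0.6 0.1465 212.7802946877123 279.5744798498245
0.62 0.198 245.48434813426024 279.0157410975516
0.62 0.1465 216.80820423015402 279.5996224836523
lever_top [{'location': [245.0, 278.9], 'conf': 0.62}]
collar_mid [{'location': [216.7, 277.1], 'conf': 0.85}]
```

View pics/w2.png

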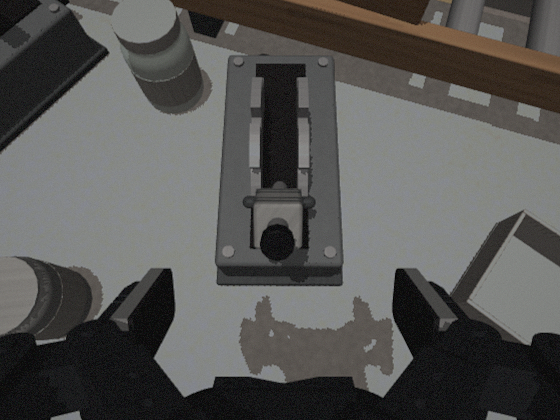

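The prediction matches: cap at (242,277), collar at about (217,278), so swing ≈ 0.61. The rails and the gap between them are near row 168. I'll descend around the collar and grip it.

```bash

python3 -m jog '[[[-0.5,-0.2,3,0,0,0,100],[0,0,3,0,0,0,100],[0,0,3,0,0,0,100],[0,0,2.7,0,0,0,100],[0,0,0,0,0,0,100]]]'
python3 - <<'E'
from h import *
s=read_state(); print(s['q'].round(2)); go(.61,.132)
E
python3 -m jog '[[[0,0,0,0,0,0,30],[0,0,0,0,0,0,20],[0,0,0,0,0,0,20],[0,0,0,0,0,0,20],[0,0,0,0,0,0,20],[0,0,0,0,0,0,20]]]' 60
python3 - <<'E'
from h import *
s=read_state(); print(s['torque'],s['gripper_width']);go(.61,.132)
E
```

```text
time: 8.05
tool_pos: [0.5738, -0.1811, 0.1173]
eef_rot: [0.943, 0.162, 0.286, -0.048]
ft_force: [-0.2, -0.1, -0.8]
gripper_width: 1.0
grip_force: 0.0
[-0.57  0.14  1.16  2.14 -0.91  0.76 -0.05]
a 0.61 r 0.132 shift cm [ 0.35  0.34 -0.48] turn [0.03 1.19 0.14]
time: 8.65
tool_pos: [0.5735, -0.1839, 0.1243]
eef_rot: [0.941, 0.158, 0.294, -0.051]
ft_force: [-9.0, 3.4, 11.6]
gripper_width: 0.369
grip_force: 58.7
[0.24528937 0.71679777 0.30287688] 0.3689215359498811
a 0.61 r 0.132 shift cm [0.05 0.09 0.17] turn [-0.    0.26 -0.28]
```

Gripped at 31 mm opening, which matches the 32 mm collar. Now I'll lift 14.5 mm.

```bash

python3 -m jog '[[[0,0,-0.5,0,0,0,20],[0,0,-0.5,0,0,0,20],[0,0,-0.45,0,0,0,20],[0,0,0,0,0,0,20],[0,0,0,0,0,0,20]]]'
python3 - <<'E'
from h import *
s=read_state(); print(s['torque'],s['q'].round(2));go(.61,.147)
E
```

```text
time: 9.15
tool_pos: [0.5661, -0.1862, 0.1349]
eef_rot: [0.942, 0.158, 0.293, -0.05]
ft_force: [7.7, 1.1, -8.0]
gripper_width: 0.368
grip_force: 60.5
[-0.48226596  0.03252268 -0.44483536] [-0.59  0.06  1.17  2.14 -0.81  0.75 -0.12]
a 0.61 r 0.147 shift cm [ 0.08  0.12 -0.02] turn [ 0.13  0.36 -0.23]
```

Axial force is about −11 N at 13 mm of lift, so the collar is up. I'll swing along the arc to about 0.21.

```bash

python3 -m jog '[[[0.49,0,-0.1,0,-1.91,0,20],[0.49,0,0.01,0,-1.91,0,20],[0.49,0,0.01,0,-1.91,0,20],[0.49,0,0.01,0,-1.91,0,20],[0.49,0,0.01,0,-1.91,0,20],[0.49,0,0.01,0,-1.91,0,20],[0,0,0,0,0,0,20]]]'
python3 - <<'E'
from h import *
go(.40,.148)
E
python3 -m jog '[[[0.49,0,0.01,0,-1.91,0,20],[0.49,0,0.01,0,-1.91,0,20],[0.49,0,0.01,0,-1.91,0,20],[0.49,0,0.01,0,-1.91,0,20],[0.49,0,0.01,0,-1.91,0,20],[0.49,0,0.01,0,-1.91,0,20],[0,0,0,0,0,0,20]]]'
python3 - <<'E'
from h import *
s=read_state(); print(s['torque'],s['q'].round(2));go(.20,.148)
E
```

```text
time: 9.85
tool_pos: [0.5902, -0.1779, 0.1491]
eef_rot: [0.966, 0.163, 0.196, -0.033]
ft_force: [6.2, 0.1, -10.5]
gripper_width: 0.37
grip_force: 60.9
a 0.4 r 0.148 shift cm [ 0.24  0.1  -0.14] turn [ 0.13 -0.05 -0.2 ]
time: 10.55
tool_pos: [0.6163, -0.169, 0.1568]
eef_rot: [0.981, 0.165, 0.098, -0.016]
ft_force: [4.0, -1.1, -9.8]
gripper_width: 0.367
grip_force: 61.6
[-0.26285542 -0.26821784 -0.3861489 ] [-0.62  0.41  1.13  1.76 -0.57  1.11 -0.55]
a 0.2 r 0.148 shift cm [ 0.29  0.08 -0.28] turn [ 0.09  0.03 -0.21]
```

Now at swing ≈ 0.22 and still lifted. I'll release so the collar rests on the rail, back up to the cap and grip it lightly.

```bash

python3 -m jog '[[[0,0,0,0,0,0,100],[0,0,0,0,0,0,100],[0,0,0,0,0,0,100],[0,0,0,0,0,0,100]]]'
python3 -m jog '[[[0,0,-1.5,0,0,0,100],[0,0,-1.5,0,0,0,100],[0,0,-0.5,0,0,0,100],[0,0,0,0,0,0,100],[0,0,0,0,0,0,100]]]'
python3 - <<'E'
from h import *
s=read_state();go(.21,.18); save('wrist','w3.png'); T=Ttool(s)
for th in ['lever_top','collar_mid']: print(th,tip_of(th,'wrist')[:1])
ci=camera_info('wrist');W=T@np.array(ci['mount']);K=np.array(ci['intrinsics'])
for a in(.18,.22,.26):
  for r in (.198,.1565):
    q=np.linalg.inv(W)@np.r_[tgt(a,r)[0],1]; print(a,r,K[1,2]-K[1,1]*q[1]/-q[2],K[0,2]+K[0,0]*q[0]/-q[2])
E
```

```text
time: 10.95
tool_pos: [0.616, -0.1695, 0.1582]
eef_rot: [0.981, 0.165, 0.099, -0.017]
ft_force: [-0.4, 0.5, -0.3]
gripper_width: 0.998
grip_force: 0.0
time: 11.45
tool_pos: [0.6094, -0.1714, 0.1919]
eef_rot: [0.981, 0.165, 0.099, -0.017]
ft_force: [-0.2, -0.1, -0.1]
gripper_width: 0.998
grip_force: 0.0
a 0.21 r 0.18 shift cm [0.14 0.08 0.12] turn [ 0.03  0.51 -0.22]
lever_top [{'location': [298.9, 282.7], 'conf': 0.85}]
collar_mid [{'location': [252.5, 281.7], 'conf': 0.63}]
0.18 0.198 277.421187553685 284.76062936561925
0.18 0.1565 240.21873976758877 284.48207861374186
0.22 0.198 296.45059286218043 284.81740570404196
0.22 0.1565 252.28700925808644 284.51967532541767
0.26 0.198 314.4377835333063 284.8694742293813
0.26 0.1565 263.90750067397136 284.55513258485155
```

View pics/w3.png

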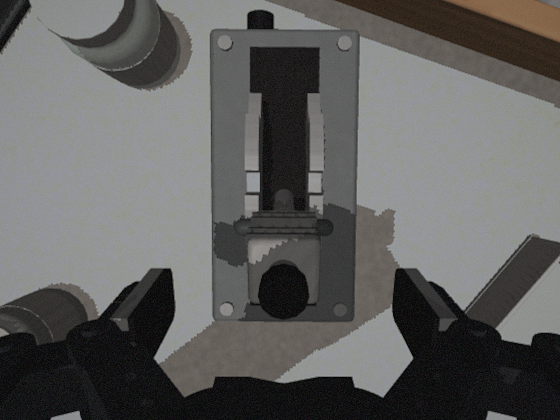

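The lever is at 0.22, and the notch is clearly visible at rows 172–193 with the crossbar still at row 227. I'll grip the cap and ride towards the notch.

```bash

python3 - <<'E'
from h import *
T=Ttool(read_state());ci=camera_info('wrist');W=T@np.array(ci['mount']);K=np.array(ci['intrinsics'])
for r in (.105,.115,.125):
  for a in(-.1,-.05,0,.05,.1,.15,.22):
    q=np.linalg.inv(W)@np.r_[tgt(a,r)[0],1]; print(r,a,round(K[1,2]-K[1,1]*q[1]/-q[2],1),end='; ')
E
python3 -m jog '[[[0,0,0,0,0,0,40],[0,0,0,0,0,0,10],[0,0,0,0,0,0,10],[0,0,0,0,0,0,10],[0,0,0,0,0,0,10],[0,0,0,0,0,0,10]]]' 25
python3 -m jog '[[[0.3,0,0,0,-0.95,0,10],[0.3,0,0,0,-0.95,0,10],[0.3,0,0,0,-0.95,0,10],[0.3,0,0,0,-0.95,0,10],[0.3,0,0,0,-0.95,0,10],[0,0,0,0,0,0,10]]]'
```

```text
0.105 -0.1 163.8; 0.105 -0.05 172.5; 0.105 0 181.2; 0.105 0.05 189.8; 0.105 0.1 198.4; 0.105 0.15 206.8; 0.105 0.22 218.3; 0.115 -0.1 161.3; 0.115 -0.05 171.3; 0.115 0 181.2; 0.115 0.05 191.1; 0.115 0.1 200.9; 0.115 0.15 210.6; 0.115 0.22 223.7; 0.125 -0.1 158.6; 0.125 -0.05 169.9; 0.125 0 181.3; 0.125 0.05 192.6; 0.125 0.1 203.7; 0.125 0.15 214.7; 0.125 0.22 229.5; time: 12.2
tool_pos: [0.6092, -0.1715, 0.1917]
eef_rot: [0.981, 0.165, 0.099, -0.017]
ft_force: [-1.3, 0.2, 0.8]
gripper_width: 0.223
grip_force: 24.4
time: 12.8
tool_pos: [0.6237, -0.1666, 0.1945]
eef_rot: [0.984, 0.166, 0.057, -0.009]
ft_force: [-2.3, 1.2, 3.8]
gripper_width: 0.218
grip_force: 25.2
```

```bash

python3 -m jog '[[[0.3,0,0,0,-0.95,0,10],[0.3,0,0,0,-0.95,0,10],[0.3,0,0,0,-0.95,0,10],[0.2,0,0,0,-0.64,0,10],[0.2,0,0,0,-0.64,0,10],[0,0,0,0,0,0,10]]]'
python3 - <<'E'
from h import *
go(.0,.181)
E
python3 -m jog '[[[0.15,0,0,0,-0.48,0,10],[0.15,0,0,0,-0.48,0,10],[0.15,0,0,0,-0.48,0,10],[0.15,0,0,0,-0.48,0,10],[0,0,0,0,0,0,10]]]'
python3 - <<'E'
from h import *
go(.0,.181)
E
```

```text
time: 13.4
tool_pos: [0.6365, -0.1622, 0.196]
eef_rot: [0.986, 0.166, 0.022, -0.003]
ft_force: [-0.5, 1.7, 5.0]
gripper_width: 0.218
grip_force: 25.2
a 0.0 r 0.181 shift cm [1.04 0.04 0.05] turn [ 0.04 -2.6  -0.19]
time: 13.9
tool_pos: [0.6431, -0.1599, 0.1963]
eef_rot: [0.986, 0.167, 0.007, -0.0]
ft_force: [3.2, 2.4, 5.3]
gripper_width: 0.217
grip_force: 25.4
a 0.0 r 0.181 shift cm [0.35 0.04 0.03] turn [ 0.09 -0.8  -0.15]
```

```bash

python3 -m jog '[[[0.15,0,0,0,-0.48,0,10],[0.15,0,0,0,-0.48,0,10],[0,0,0,0,0,0,10]]]'
python3 -m jog '[[[0.15,0,0,0,-0.48,0,10],[0.15,0,0,0,-0.48,0,10],[0,0,0,0,0,0,10]]]'
python3 -m jog '[[[0.15,0,0,0,-0.48,0,10],[0.15,0,0,0,-0.48,0,10],[0,0,0,0,0,0,10]]]'
python3 - <<'E'
from h import *
go(.0,.181)
E
```

```text
time: 14.2
tool_pos: [0.6445, -0.1595, 0.1962]
eef_rot: [0.986, 0.166, -0.003, 0.001]
ft_force: [-1.1, 3.2, 7.2]
gripper_width: 0.215
grip_force: 25.5
time: 14.5
tool_pos: [0.6474, -0.1585, 0.1963]
eef_rot: [0.986, 0.166, -0.011, 0.002]
ft_force: [0.0, 2.0, 7.3]
gripper_width: 0.217
grip_force: 25.5
time: 14.8
tool_pos: [0.6491, -0.1579, 0.1962]
eef_rot: [0.986, 0.166, -0.02, 0.003]
ft_force: [-3.2, 2.2, 9.2]
gripper_width: 0.218
grip_force: 25.6
a 0.0 r 0.181 shift cm [-0.29  0.03  0.03] turn [-0.02  2.34 -0.25]
```

```bash

python3 -m jog '[[[0.15,0,-0.05,0,-0.48,0,10],[0.15,0,-0.05,0,-0.48,0,10],[0,0,0,0,0,0,10]]]'
python3 -m jog '[[[0.15,0,0,0,-0.48,0,10],[0.15,0,0,0,-0.48,0,10],[0,0,0,0,0,0,10]]]'
python3 - <<'E'
from h import *
go(.0,.181); save('wrist','w4.png')
E
```

```text
time: 15.1
tool_pos: [0.6494, -0.1579, 0.1962]
eef_rot: [0.986, 0.165, -0.031, 0.004]
ft_force: [-8.4, 1.7, 8.0]
gripper_width: 0.221
grip_force: 25.5
time: 15.4
tool_pos: [0.6497, -0.1578, 0.1962]
eef_rot: [0.986, 0.164, -0.042, 0.005]
ft_force: [-14.0, 1.5, 10.4]
gripper_width: 0.218
grip_force: 25.7
a 0.0 r 0.181 shift cm [-0.35  0.03  0.05] turn [-0.24  4.83 -0.46]
```

View pics/w4.png

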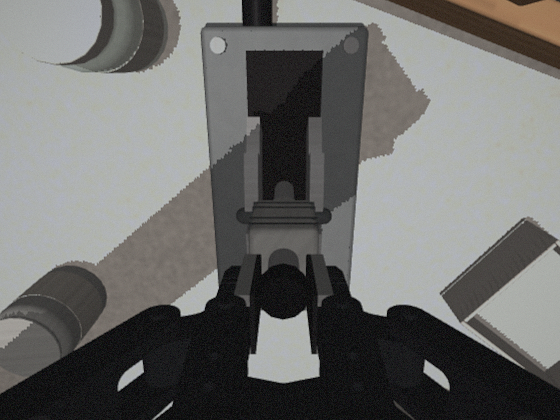

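The lever is blocked at about −0.02 swing and the resistance has risen to 14 N, so the collar has caught in the notch. The crossbar is at row 215. I'll relieve the load, release, back off and check from above.

```bash

python3 -m jog '[[[-0.25,0,-0.05,0,0.9,0,10],[-0.25,0,-0.05,0,0.9,0,10],[0,0,0,0,0,0,10]]]'
python3 -m jog '[[[0,0,0,0,0,0,100],[0,0,0,0,0,0,100],[0,0,0,0,0,0,100],[0,0,0,0,0,0,100]]]'
python3 -m jog '[[[0,0,-2,0,0,0,100],[0,0,-3,0,0,0,100],[0,0,-3,0,0,0,100],[0,0,-2,0,0,0,100],[0,0,0,0,0,0,100]]]'
python3 - <<'E'
from h import *
s=read_state();save('wrist','w5.png'); T=Ttool(s); print(s['tool_pos'],s['time'])
for th in ['lever_top','collar_mid']: print(th,tip_of(th,'wrist')[:1])
ci=camera_info('wrist');W=T@np.array(ci['mount']);K=np.array(ci['intrinsics'])
for a in(-.02,0.01):
  for r in (.198,.1465,.1565):
    q=np.linalg.inv(W)@np.r_[tgt(a,r)[0],1]; print(a,r,K[1,2]-K[1,1]*q[1]/-q[2],K[0,2]+K[0,0]*q[0]/-q[2])
# crossbar lower edge / collar top corners, predicted for drop 0 vs 10 mm
for d in (0,.01):
  for nm,x,y,r in [('top front L',.016,.016,.168),('top front R',.016,-.016,.168)]:
    p,M=tgt(-.01,r+d); P=p+M[:,0]*x-M[:,1]*y; q=np.linalg.inv(W)@np.r_[P,1]; print(d,nm,K[1,2]-K[1,1]*q[1]/-q[2],K[0,2]+K[0,0]*q[0]/-q[2])
im=cv2.imread('pics/w5.png')[100:330,170:400]; cv2.imwrite('pics/w5c.png',cv2.resize(cv2.convertScaleAbs(im,alpha=1.6),None,fx=2.6,fy=2.6,interpolation=cv2.INTER_CUBIC))
E
```

```text
time: 15.75
tool_pos: [0.6491, -0.1579, 0.1964]
eef_rot: [0.986, 0.165, -0.021, 0.003]
ft_force: [-3.1, -0.5, 0.2]
gripper_width: 0.216
grip_force: 25.3
time: 16.15
tool_pos: [0.6512, -0.1572, 0.1975]
eef_rot: [0.986, 0.166, -0.02, 0.004]
ft_force: [-0.2, -0.5, -0.0]
gripper_width: 0.887
grip_force: 0.0
time: 16.65
tool_pos: [0.6559, -0.1569, 0.3008]
eef_rot: [0.986, 0.166, -0.017, 0.005]
ft_force: [-0.0, 0.3, -0.7]
gripper_width: 1.005
grip_force: 0.0
[ 0.65588116 -0.15694829  0.30083318] 16.65
lever_top [{'location': [220.2, 280.2], 'conf': 0.76}]
collar_mid [{'location': [198.2, 279.9], 'conf': 0.66}]
-0.02 0.198 218.50160423812167 281.1726822202672
-0.02 0.1465 198.03297201768873 281.3724673699253
-0.02 0.1565 201.44535680091863 281.33916061072097
0.01 0.198 227.01682303314917 281.22059766206615
0.01 0.1465 203.3723625993921 281.40107602775265
0.01 0.1565 207.32359824190755 281.3709162128057
0 top front L 186.7459301289497 258.9947216126388
0 top front R 186.56375505923037 303.39155918295535
0.01 top front L 190.20757249453715 258.12487324894175
0.01 top front R 190.01815383974557 304.17633655835397
```

View pics/w5c.png

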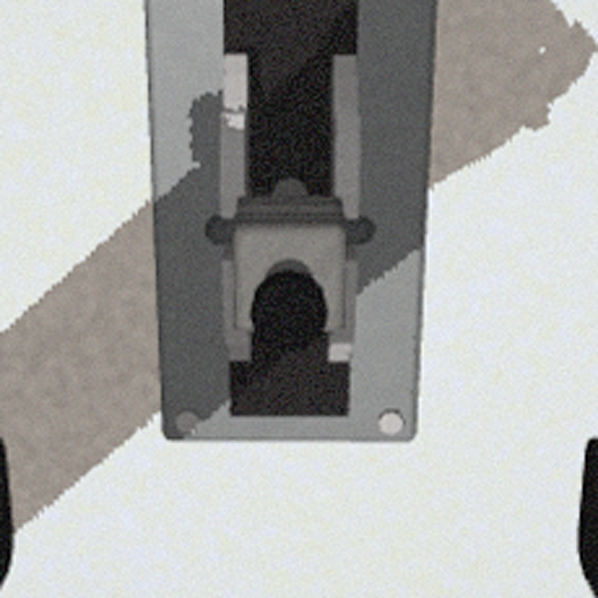

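Seen from above, the collar's front-top edge is at crop row ~225, where a lowered collar should be; a raised one would be at 235. The crossbar lies between the rails. I'll confirm by pressing lightly on the collar's top with half-closed fingertips and reading the height.

```bash
python3 - <<'E'
from h import *
T=go(-.018,.25); go(-.018,.178,T)
E
```

```text
a -0.018 r 0.25 shift cm [-0.28  0.07  3.16] turn [-0.05  1.33 -0.24]
a -0.018 r 0.178 shift cm [0.  0.  7.2] turn [0. 0. 0.]
```

```bash

python3 -m jog '[[[-0.28,0.05,1.6,0,1.3,0,31],[0,0,1.6,0,0,0,31],[0,0,0,0,0,0,31],[0,0,0,0,0,0,31],[0,0,0,0,0,0,31]]]'
python3 - <<'E'
from h import *
go(-.018,.178); print(read_state()['gripper_width'])
E
python3 -m jog '[[[0,0,2,0,0,0,31],[0,0,2,0,0,0,31],[0,0,2,0,0,0,31],[0,0,1.1,0,0,0,31],[0,0,0,0,0,0,31]]]'
python3 -m jog '[[[0,0,0.3,0,0,0,31],[0,0,0.3,0,0,0,31],[0,0,0,0,0,0,31]]]'
python3 - <<'E'
from h import *
go(-.018,.168)
E
```

```text
time: 17.3
tool_pos: [0.6516, -0.1575, 0.2657]
eef_rot: [0.986, 0.166, -0.009, 0.002]
ft_force: [0.4, 0.6, 0.1]
gripper_width: 0.311
grip_force: 0.0
a -0.018 r 0.178 shift cm [-0.08 -0.01  7.28] turn [ 0.02 -0.01 -0.21]
0.31054505403813093
time: 17.8
tool_pos: [0.6496, -0.1576, 0.1934]
eef_rot: [0.986, 0.166, -0.01, 0.001]
ft_force: [-0.4, 0.8, -0.4]
gripper_width: 0.308
grip_force: 0.0
time: 18.1
tool_pos: [0.6501, -0.1583, 0.1889]
eef_rot: [0.986, 0.166, -0.008, 0.002]
ft_force: [0.0, -0.3, -0.5]
gripper_width: 0.311
grip_force: 0.0
a -0.018 r 0.168 shift cm [-0.06 -0.03  0.6 ] turn [ 0.01 -0.05 -0.25]
```

```bash

for i in 1; do
python3 -m jog '[[[0,0,0.3,0,0,0,31],[0,0,0,0,0,0,31]]]'; done
python3 -m jog '[[[0,0,0.3,0,0,0,31],[0,0,0,0,0,0,31]]]'
python3 -m jog '[[[0,0,0.2,0,0,0,31],[0,0,0,0,0,0,31]]]'
python3 -m jog '[[[0,0,0.2,0,0,0,31],[0,0,0,0,0,0,31]]]'
```

```text
time: 18.3
tool_pos: [0.6498, -0.1581, 0.1854]
eef_rot: [0.986, 0.166, -0.009, 0.001]
ft_force: [0.3, 0.1, -0.1]
gripper_width: 0.312
grip_force: 0.0
time: 18.5
tool_pos: [0.65, -0.1583, 0.183]
eef_rot: [0.986, 0.166, -0.008, 0.002]
ft_force: [0.1, 0.4, 1.6]
gripper_width: 0.311
grip_force: 1.1
time: 18.7
tool_pos: [0.6502, -0.1584, 0.1828]
eef_rot: [0.986, 0.166, -0.008, 0.001]
ft_force: [-3.0, 2.2, 10.7]
gripper_width: 0.313
grip_force: 5.5
time: 18.9
tool_pos: [0.6503, -0.1584, 0.1826]
eef_rot: [0.986, 0.166, -0.007, 0.001]
ft_force: [-5.3, 2.6, 19.3]
gripper_width: 0.308
grip_force: 9.6
```

Solid contact at 168 mm from the pin, exactly where the collar's top should be when it is fully down. I'll retract and hand in.

```bash

python3 -m jog '[[[0,0,-0.6,0,0,0,31],[0,0,-2,0,0,0,31],[0,0,-3,0,0,0,31],[0,0,-4,0,0,0,31],[0,0,-3,0,0,0,31],[0,0,0,0,0,0,31],[0,0,0,0,0,0,31]]]'
python3 - <<'E'
from h import *
save('wrist','w6.png'); s=read_state()
for th in ['lever_top','collar_mid']:
    l=tip_of(th,'wrist')[:1]; r=ray('wrist',l[0]['location'],Ttool(s)); print(th,l,atz(r,.213 if th=='lever_top' else .1615).round(4))
print([tgt(-.018,r)[0].round(4) for r in(.198,.1465)]); print(finish_job())
E
```

```text
time: 19.6
tool_pos: [0.652, -0.1577, 0.3047]
eef_rot: [0.986, 0.166, -0.008, 0.002]
ft_force: [0.7, -0.3, 0.1]
gripper_width: 0.308
grip_force: 0.0
lever_top [{'location': [217.7, 280.8], 'conf': 0.82}] [ 0.6469 -0.1572  0.213 ]
collar_mid [{'location': [197.3, 281.3], 'conf': 0.64}] [ 0.647  -0.1571  0.1615]
[array([ 0.6499, -0.158 ,  0.213 ]), array([ 0.649 , -0.1583,  0.1615])]
the job is handed in; nothing more can be done
None
```

The job is handed in: the collar lever stands in the neutral notch at about −0.02 rad, with the collar fully down (confirmed by touch at 168 mm from the pin) and the robot clear; I kept away from the T-handle and the loose items but did not re-measure them, and no verdict came back.

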